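# Make up two filling kits

## Robot

A 6-joint arm with a two-finger parallel gripper is mounted at the origin on the work surface. World frame = base frame: x ahead of the robot, y to its left, z up, the work surface at z = 0. Lengths are in m, angles in degrees, forces in N, time in s.
With the tool pointing down it reaches from about 0.275 to 1 m from the base axis. Payload 8.4 kg.
Tool frame: the origin (TCP) lies at the very end of the fingers, on their centre line; the grasp point (between the pads) lies 19 mm behind it (bot.hold_point_z is the distance from the TCP to the grasp point, in m); z points along the fingers, y is the direction in which the jaws open and shut (so a half turn about z gives the same grasp; the last joint's range is limited). The gripper opens to 85 mm and grips with 20 to 120 N. Pads are 22 mm wide; open, the fingers measure 114 mm over their backs; the gripper's body (76 mm by 85 mm) begins 54 mm behind the grasp point. The pads swing forward as they close: fully open they stand 13 mm farther back than shut.
Start: joints at [-76.857, 20.225, 93.587, -0, 66.188, -0.138], TCP at [0.144, -0.608, 0.231] pointing down, gripper open.
Joint ranges: [-150.9, 150.9], [-52.94, 120.26], [3.33, 152.33], [-74.26, 254.26], [0, 154.13], [-172.89, 172.89]. Speed limits (degrees/s): [127.2, 127.2, 159.86, 180, 180, 180].

## Interface

Orientations are given as [roll, pitch, yaw] about the fixed x, y, z axes, in that order (R = Rz(yaw) Ry(pitch) Rx(roll)).
In Python, from workcell import bot gives the robot as it stands. The module is installed in compiled form; this text tells all that it offers.
- The arm moves only by the tool move_arm, never from a script. Its argument "targets" is a list of rows, each an object with "travel": the shift along the tool's x, y, z in m, a list of three; "spin": the turn about the tool's z in degrees. A call has 1 to 5 rows; each row shifts and turns the pose as measured when the row begins, along the tool's axes as they then stand; what a row does not reach is not made up. A row lasts 1/8 s, in which the tool goes at most 62.5 mm and 10.7 degrees, less where a joint would pass 70% of its speed; a pose out of reach is approached as far as the arm can. A call is refused whole if a number of a shift passes 0.0625 or a number of a turn 10.7, either way. A call with a gripper value outside its range is refused whole. "claw" is the finger opening in m, from 0 to 0.0854, set as the call begins (left out, the last holds). The fingers move at their own pace and stop on an object; the grip force is fixed at half the most. Time passes only in rows, so rows that do not move let the fingers close. It gives the time, the measured TCP pose, the force and the opening at its end, in the units of the state.
- bot.sense(): the state, without advancing time (a new reading comes with each control period).
- bot.grab_frame(name): name is "scene" or "top"; returns the picture (480x640x3 uint8, blue, green, red); there is no depth.
- bot.camera_model(name): a dict with "K" (3x3 intrinsics, pixels), "k1" (the pictures are not rectified: a ray, as slopes to the right and down, at radius r is drawn at 1 + k1 r^2 times it, then the intrinsics apply), "rvec" (rotation vector, rad) and "tvec" (3), from world to camera coordinates, as OpenCV has them. Camera axes: x right, y down, z forward; pixel columns grow to the right and rows downward; lengths in m; the calibration is good to about 2 mm. A picture is of the moment at which its call begins. camera_model takes no time and is no camera call.
- bot.job_done(): hands the job in, once; it reports no verdict.
The state is a dict: "t": time; "joint_pos": joint angles; "qvel": joint speeds; "joint_efforts": joint torques, N m; "eef_pos": TCP position; "tcp_rot": TCP orientation; "wrist_force": force on the tool from outside, world axes, zero at the start; "wrist_torque": the same for the moment, N m; "opening": finger opening in m.
Only numpy, scipy, OpenCV 4.12 (cv2) and the standard library are available. Lean on these libraries where they do the work, as an engineer would, in place of code of your own. Each camera call takes 0.05 s, during which the arm holds its last target. There are 200 camera calls.

## Task

Make up two filling kits from the stock on the bench. The long tray gets the large tin, standing in the square compartment at its end, and the wide filling knife, lying flat and lengthwise in its long compartment; the squarish three-compartment tray gets the narrow filling knife, lying flat and lengthwise in its long compartment, and the small tin and the cork sanding block, flat, one in each of its two small compartments, whichever way round. Keep both tins upright all the time, and leave the coffee mug and the roll of tape where they are.

Things in the scene. Friction and masses are not known exactly. Their poses are not given: they have to be found in the camera images.
- tray_long: Long grey open tray, fixed to the bench, 262 x 93 mm (along its x and y), floor 4 mm thick, wall and divider tops 18 mm above the bench, walls 4 mm thick. Origin: centre of its underside. Two compartments: the long one, 165 x 85 mm inside, centred at x = -44.5 mm, y = 0; the square one, 85 x 85 mm inside, centred at x = +84.5 mm, y = 0.
- tray_square: Squarish grey open tray, fixed to the bench, 168 x 162 mm (along its x and y), floor 4 mm thick, wall and divider tops 18 mm above the bench, walls 4 mm thick. Origin: centre of its underside. Three compartments: the long one, 160 mm along x and 75 mm along y inside, centred at x = 0, y = -39.5 mm; two equal small ones, 78 x 75 mm inside, centred at x = +41 and x = -41 mm, y = +39.5 mm.
- tin_large_center (a point): Centre of the large tin, a closed upright metal tin with a plain grey band round it, diameter 62 mm, height 66 mm, about 0.3 kg. The point is on its axis, half-way up; z along the axis.
- tin_small_center (a point): Centre of the small tin, the same kind of tin, diameter 50 mm, height 50 mm, about 0.15 kg. The point is on its axis, half-way up; z along the axis.
- knife_wide_grip (a point): Centre of the wooden handle of the wide filling knife (steel blade 60 mm wide), about 0.09 kg. The handle is 80 mm long, 22 mm wide and 24 mm high and lies flat; the point is half-way up, 12 mm above its underside. x points along the knife to the blade, z up. The knife reaches from 40 mm behind this point to 100 mm ahead of it; its thin blade runs 6 to 8.5 mm above the underside, clear of the bench.
- knife_narrow_grip (a point): Centre of the wooden handle of the narrow filling knife (steel blade 25 mm wide); otherwise exactly like the wide one: handle 80 x 22 x 24 mm, point half-way up, x to the blade, reaching 40 mm behind and 100 mm ahead of the point, about 0.09 kg.
- block_center (a point): Centre of the cork sanding block, 55 x 35 x 28 mm (along its x, y, z), lying flat, about 0.04 kg. The point is half-way up.
- mug: Bystander: blue ceramic mug with a side handle, open at the top, 76 mm across without the handle, 85 mm tall, beyond the work; not part of either kit. Origin: centre of its underside.
- tape: Bystander: roll of blue tape lying flat, 100 mm across, 25 mm high, beyond the work; not part of either kit. Origin: centre of its underside.
There are look-alikes about, which are no part of the job. What is shaped like the part that bears tin_small_center but green is not meant.

How it is judged (in metres and radians):
At the end, for the whole second after the job is handed in: Each thing rests on the floor of its compartment (height within 4 mm), at rest and released: large tin within 15 mm of the centre, small tin 18, block 24; knife handles within 18 (wide) or 28 mm (narrow) of the centre line, 50 lengthwise, 0.45 rad; all level within 0.1 rad (block 0.15) (x of tin_large_center in the frame of tray_long between 0.0695 and 0.0995 m and y of tin_large_center in the frame of tray_long between -0.015 and 0.015 m and z of tin_large_center in the frame of tray_long between 0.033 and 0.041 m and angle between each of tin_large_center, knife_wide_grip, knife_narrow_grip, tin_small_center's own z axis and vertical below 0.1 rad and x of knife_wide_grip in the frame of tray_long between -0.0945 and 0.0055 m and y of knife_wide_grip in the frame of tray_long between -0.018 and 0.018 m and z of knife_wide_grip in the frame of tray_long between 0.012 and 0.02 m and angle between the x axis of knife_wide_grip and the x axis of tray_long, either way round below 0.45 rad and x of knife_narrow_grip in the frame of tray_square between -0.05 and 0.05 m and y of knife_narrow_grip in the frame of tray_square between -0.0675 and -0.0115 m and z of knife_narrow_grip in the frame of tray_square between 0.012 and 0.02 m and angle between the x axis of knife_narrow_grip and the x axis of tray_square, either way round below 0.45 rad and ((x of tin_small_center in the frame of tray_square between 0.023 and 0.059 m and y of tin_small_center in the frame of tray_square between 0.0215 and 0.0575 m and z of tin_small_center in the frame of tray_square between 0.025 and 0.033 m and x of block_center in the frame of tray_square between -0.065 and -0.017 m and y of block_center in the frame of tray_square between 0.0155 and 0.0635 m and z of block_center in the frame of tray_square between 0.014 and 0.022 m) or (x of tin_small_center in the frame of tray_square between -0.059 and -0.023 m and y of tin_small_center in the frame of tray_square between 0.0215 and 0.0575 m and z of tin_small_center in the frame of tray_square between 0.025 and 0.033 m and x of block_center in the frame of tray_square between 0.017 and 0.065 m and y of block_center in the frame of tray_square between 0.0155 and 0.0635 m and z of block_center in the frame of tray_square between 0.014 and 0.022 m)) and angle between block_center's own z axis and vertical below 0.15 rad and linear speed of each of tin_large, tin_small, knife_wide, knife_narrow, block below 0.02 m/s); the robot touches nothing.
It fails at once if a tin is tipped over (leaning more than 0.6 rad) (angle between any of tin_large_center, tin_small_center's own z axis and vertical above 0.6 rad).
It fails at once if the mug or the roll of tape is moved (more than 20 mm) (distance of any of mug, tape from where it was at the start of the episode above 0.02 m).
It also fails if it takes over 128 s, if anything falls off the work surface, if the arm or the gripper's body presses on something with over 40 N, if the wrist force passes 120 N, or if a joint passes its speed limit or range.

## Working session

There is one attempt and no reset: what is moved stays moved. The work goes in short steps, Python scripts to look and compute and a tool call to move; the robot and the scene stay as the last step left them, time stands still between calls to the robot, and variables do not carry over. Pictures are saved under pics/ and viewed, about 12 in all and at most 16, crops included, and the job is handed in when it is done.

Besides the shell and the picture viewer there is one more tool, called after "Call:" by a JSON object that holds its "method" and its "body". move_arm: Moves the arm, as the interface text tells. Its arguments: {"type":"object","properties":{"targets":{"type":"array"},"claw":{"type":"number"}},"required":["targets"]}

```bash
mkdir -p pics; ls
cat > h.py <<'E'
import numpy as np,cv2
from workcell import bot
def cam(n):
    m=bot.camera_model(n);K=np.array(m["K"],float);R=cv2.Rodrigues(np.array(m["rvec"],float))[0];t=np.array(m["tvec"],float).ravel();return K,m["k1"],R,t
def p2w(n,u,v,z):
    K,k,R,t=cam(n)
    d=np.linalg.inv(K)@[u,v,1];d=d[:2]
    s=d.copy()
    for _ in range(30): s=d/(1+k*(s@s))
    c=-R.T@t; w=R.T@np.array([s[0],s[1],1]); return c+w*(z-c[2])/w[2]
def w2p(n,P):
    K,k,R,t=cam(n);q=R@np.array(P,float)+t;s=q[:2]/q[2];s=s*(1+k*(s@s));return (K@[s[0],s[1],1])[:2]
E
python3 - <<'E'
from h import *
for n in("top","scene"):
    cv2.imwrite(f"pics/{n}0.png",bot.grab_frame(n))
    K,k,R,t=cam(n);print(n,K.tolist(),k,(-R.T@t),R.round(3).tolist())
print(bot.sense())
E
```

```text
pics
top [[503.21953920137366, 0.0, 314.162459214061], [0.0, 503.21953920137366, 231.60379832393042], [0.0, 0.0, 1.0]] -0.11378476269622406 [ 0.48781871 -0.00945459  1.08149431] [[0.002, -1.0, 0.001], [-0.994, -0.002, -0.107], [0.107, -0.0, -0.994]]
scene [[584.3988795707763, 0.0, 314.0097754417032], [0.0, 584.3988795707763, 245.0057464531059], [0.0, 0.0, 1.0]] -0.08836889733843376 [ 1.27354046 -0.68772874  0.83273205] [[0.701, 0.713, -0.017], [0.442, -0.452, -0.775], [-0.56, 0.536, -0.632]]
{'t': 0.1, 'joint_pos': array([-7.68581943e+01,  2.02576286e+01,  9.36250598e+01,  1.13893416e-03,
        6.61892608e+01, -1.37337711e-01]), 'qvel': array([-0.05356538, -0.07207661, -0.15052018,  0.04132862, -0.01644173,
        0.02300049]), 'joint_efforts': array([-1.52961984e-04, -6.06358767e+01, -3.42820609e+01, -1.97695795e-05,
        3.93652852e-03,  1.98367496e-05]), 'eef_pos': array([ 0.14346823, -0.6078618 ,  0.23064463]), 'tcp_rot': array([-1.79928053e+02, -1.21387324e-03,  1.32786821e+01]), 'wrist_force': array([-0.25457629, -0.33719367,  0.41453079]), 'wrist_torque': array([-0.00558815, -0.03160617,  0.05409597]), 'opening': 0.0852840568922541}
```

View pics/top0.png

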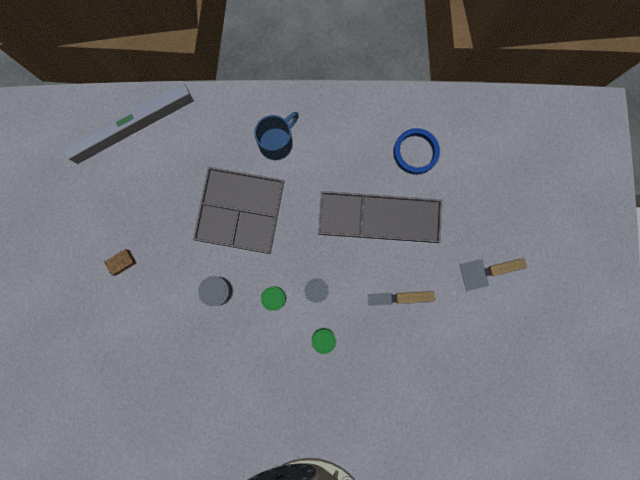

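View pics/scene0.png

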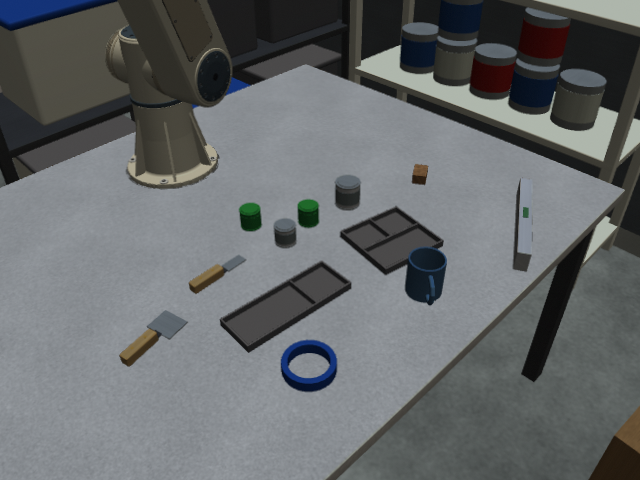

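The top view shows the square tray around (240,210) and the long tray around (380,217). The large tin is at (214,291) and the small grey tin at (316,290), with green look-alikes at (273,298) and (324,341). The narrow knife handle is at (415,297), the wide one at (508,267), and the cork block at (119,262). I'll refine these positions next.

Run:
```python
from h import *
im=cv2.imread("pics/top0.png")
c=im[160:310,190:340];d=im[180:330,310:460]
o=np.hstack([cv2.resize(c,(400,400),interpolation=3),])
cv2.imwrite("pics/c1.png",cv2.resize(im[160:310,190:340],(600,600),interpolation=cv2.INTER_CUBIC))
hsv=cv2.cvtColor(im,cv2.COLOR_BGR2HSV)
def comps(mask,n,amin):
    k,l,s,ce=cv2.connectedComponentsWithStats(mask.astype(np.uint8))
    for i in range(1,k):
        if s[i,4]<amin: continue
        pts=np.argwhere(l==i)[:,::-1].astype(np.float32)
        if pts[:,1].mean()<120 or pts[:,1].mean()>380: continue
        print(n,s[i].tolist(),ce[i].round(1),cv2.minAreaRect(pts))
H,S,V=cv2.split(hsv)
comps((H>5)&(H<25)&(S>90)&(V>50),"wood",100)
comps((S<70)&(V<105)&(V>20),"dark",100)
for n,u,v,z in(("knn",415,297,.024),("knw",508,267,.024),("blk",119,262,.028),("tinL",212,290,.066),("tinS",316,290,.05)):
    print(n,p2w("top",u,v,z))
for nm,cs in(("sq",[(209,169),(284,180),(270,252),(195,241)]),("lg",[(320,193),(441,199),(440,242),(319,236)])):
    P=np.array([p2w("top",*q,.018)[:2] for q in cs]);print(nm,P.round(4).tolist(),P.mean(0),[np.linalg.norm(P[i]-P[i-1]).round(4) for i in range(4)])
```

```text
wood [105, 250, 28, 25, 396] [118.7 262. ] ((118.58428192138672, 262.1348571777344), (15.899969100952148, 25.43994903564453), 57.9946174621582)
wood [490, 259, 36, 16, 276] [507.4 266.6] ((507.2941589355469, 266.67645263671875), (9.216353416442871, 36.1378059387207), 75.96376037597656)
wood [397, 292, 37, 11, 289] [414.8 296.8] ((414.9661560058594, 296.8907470703125), (9.429903984069824, 36.332862854003906), 86.8201675415039)
dark [69, 89, 125, 75, 1278] [132.4 128.4] ((131.31576538085938, 129.3153533935547), (13.387655258178711, 137.55633544921875), 59.683223724365234)
dark [193, 167, 92, 87, 5742] [238.8 210.1] ((238.59622192382812, 209.98678588867188), (78.93692016601562, 75.31258392333984), 10.619654655456543)
dark [318, 192, 124, 51, 5211] [379.9 217. ] ((379.7960510253906, 216.90673828125), (121.66569519042969, 43.5245361328125), 4.0141754150390625)
dark [219, 277, 14, 28, 142] [227.4 290.2] ((225.84521484375, 290.320556640625), (27.129549026489258, 12.694999694824219), 87.87889862060547)
knn [ 0.46410685 -0.22179742  0.024     ]
knw [ 0.52646206 -0.4242482   0.024     ]
blk [0.53531959 0.40561742 0.028     ]
tinL [0.47830377 0.19589947 0.066     ]
tinS [ 0.47913075 -0.01390797  0.05      ]
sq [[0.7385, 0.2184], [0.7139, 0.0552], [0.5587, 0.0835], [0.5817, 0.2444]] [0.64819413 0.1503941 ] [np.float64(0.1589), np.float64(0.1651), np.float64(0.1578), np.float64(0.1625)]
lg [[0.6856, -0.0223], [0.6737, -0.2835], [0.5805, -0.2789], [0.593, -0.0202]] [ 0.63320461 -0.15122993] [np.float64(0.0927), np.float64(0.2615), np.float64(0.0932), np.float64(0.2589)]
```

View pics/c1.png

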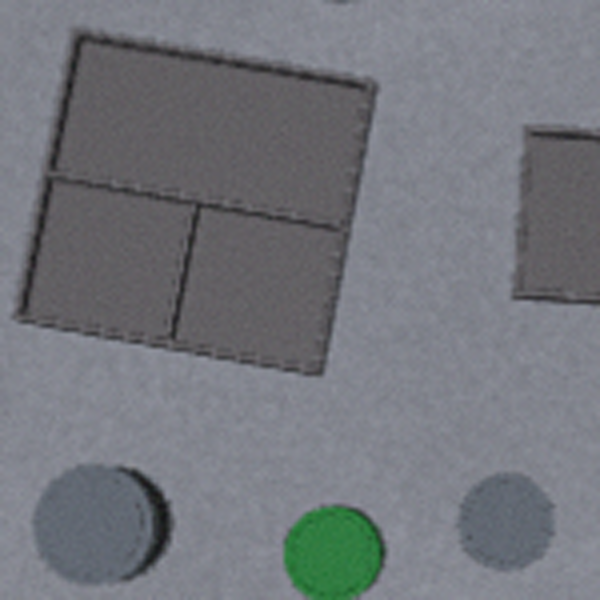

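```bash
cat >> h.py <<'E'
from scipy.optimize import minimize
def boxpts(x,y,th,lx,ly,z0,z1):
    c,s=np.cos(th),np.sin(th)
    return [(x+c*a*lx/2-s*b*ly/2,y+s*a*lx/2+c*b*ly/2,z) for a in(-1,1) for b in(-1,1) for z in(z0,z1)]
def cylpts(x,y,r,z0,z1):
    return [(x+r*np.cos(a),y+r*np.sin(a),z) for a in np.linspace(0,6.283,40) for z in(z0,z1)]
def soft(n,pts):
    p=np.array([w2p(n,q) for q in pts],np.float32)
    h=cv2.convexHull(p)
    m=np.zeros((480,640),np.uint8);cv2.fillConvexPoly(m,np.round(h*256+0).astype(np.int32),255,cv2.LINE_AA,8)
    return m/255.
def fit(n,mask,f,x0,st):
    g=lambda x:np.abs(soft(n,f(x))-mask).sum()
    x0=np.array(x0,float)
    S=np.vstack([x0]+[x0+d for d in np.diag(st)])
    for _ in range(2):
        r=minimize(g,S[0],method="Nelder-Mead",options=dict(initial_simplex=S,maxiter=300,xatol=1e-5)); S=np.vstack([r.x]+[r.x+d for d in np.diag(st)])
    return r.x,r.fun
def woodmask(im):
    H,S,V=cv2.split(cv2.cvtColor(im,cv2.COLOR_BGR2HSV));return (H>5)&(H<25)&(S>80)&(V>30)
def near(m,u,v,r):
    o=np.zeros_like(m);o[v-r:v+r,u-r:u+r]=m[v-r:v+r,u-r:u+r];return o.astype(float)
E
python3 - <<'E'
from h import *
im=cv2.imread("pics/top0.png")
w=woodmask(im);H,S,V=cv2.split(cv2.cvtColor(im,cv2.COLOR_BGR2HSV));dk=((S<70)&(V<115)).astype(np.uint8)
dk=cv2.morphologyEx(dk,cv2.MORPH_CLOSE,np.ones((5,5)))
def rep(n,r):print(n,r[0][:2].round(4),np.degrees(r[0][2:]).round(1),round(r[1],1))
B=lambda *a:(lambda x:boxpts(*x,*a))
st=[.005,.005,.08]
rep("knn",fit("top",near(w,415,297,25),B(.08,.022,0.0,.024),[.464,-.222,1.57],st))
rep("knw",fit("top",near(w,507,267,25),B(.08,.022,0.0,.024),[.526,-.424,1.8],st))
rep("blk",fit("top",near(w,119,262,25),B(.055,.035,0,.028),[.535,.405,2.1],st))
rep("sq",fit("top",near(dk,239,210,53),B(.168,.162,0,.018),[.648,.15,1.41],st))
m=near(dk,380,217,65);m[262:]=0
rep("lg",fit("top",m,B(.262,.093,0,.018),[.633,-.151,1.53],st))
for n,u,v,z in(("tinL",213.4,290.4,.066),("tinS",316.1,289.9,.05),("greenA",273,298,.05),("greenB",324,341,.05)): print(n,p2w("top",u,v,z))
E
```

```text
knn [ 0.4638 -0.2221] [88.9] 143.1Traceback (most recent call last):
  File "<stdin>", line 9, in <module>
  File "h.py", line 29, in fit
    r=minimize(g,S[0],method="Nelder-Mead",options=dict(initial_simplex=S,maxiter=300,xatol=1e-5)); S=np.vstack([r.x]+[r.x+d for d in np.diag(st)])
    res = _minimize_neldermead(fun, x0, args, callback, bounds=bounds,
                               **options)
    fxr = func(xr)
    fx = function(np.copy(x), *(wrapper_args + args))
  File "h.py", line 25, in <lambda>
    g=lambda x:np.abs(soft(n,f(x))-mask).sum()
                      ~~~~^^^^^^^^
  File "h.py", line 20, in soft
    p=np.array([w2p(n,q) for q in pts],np.float32)
                ~~~^^^^^
  File "h.py", line 12, in w2p
    K,k,R,t=cam(n);q=R@np.array(P,float)+t;s=q[:2]/q[2];s=s*(1+k*(s@s));return (K@[s[0],s[1],1])[:2]
            ~~~^^^
  File "h.py", line 4, in cam
    m=bot.camera_model(n);K=np.array(m["K"],float);R=cv2.Rodrigues(np.array(m["rvec"],float))[0];t=np.array(m["tvec"],float).ravel();return K,m["k1"],R,t
ValueError: time passes only in moves, steps and waits
```

```bash
sed -i 's/^def cam(n)/import functools\n@functools.cache\ndef cam(n)/' h.py
cat > fitall.py <<'E'
from h import *
im=cv2.imread("pics/top0.png")
w=woodmask(im);H,S,V=cv2.split(cv2.cvtColor(im,cv2.COLOR_BGR2HSV));dk=((S<70)&(V<115)).astype(np.uint8)
dk=cv2.morphologyEx(dk,cv2.MORPH_CLOSE,np.ones((5,5)))
def rep(n,f,m,x0):
    st=[.005,.005,.08]
    r=fit("top",m,f,x0,st);print(n,r[0][:2].round(4),np.degrees(r[0][2:]).round(1),round(r[1],1),m.sum(),soft("top",f(r[0])).sum())
B=lambda *a:(lambda x:boxpts(*x,*a))
rep("knn",B(.08,.022,0.0,.024),near(w,415,297,25),[.464,-.222,1.57])
rep("knw",B(.08,.022,0.0,.024),near(w,507,267,25),[.526,-.424,1.8])
rep("blk",B(.055,.035,0,.028),near(w,119,262,25),[.535,.405,2.1])
rep("sq",B(.168,.162,0,.018),near(dk,239,210,53),[.648,.15,1.41])
m=near(dk,380,217,65);m[262:]=0
rep("lg",B(.262,.093,0,.018),m,[.633,-.151,1.53])
for n,u,v,z in(("tinL",213.4,290.4,.066),("tinS",316.1,289.9,.05),("greenA",273,298,.05),("greenB",324,341,.05)): print(n,p2w("top",u,v,z))
E
python3 fitall.py
python3 -c "
import cv2,numpy as np
im=cv2.imread('pics/top0.png')
cv2.imwrite('pics/c2.png',np.hstack([cv2.resize(im[240:320,365:445],(400,400),interpolation=2),cv2.resize(im[230:310,455:535],(400,400),interpolation=2)]))"
```

```text
knn [ 0.4638 -0.2221] [88.9] 143.1 347.0 490.1058823529412
knw [ 0.528  -0.4291] [98.5] 145.8 338.0 481.69019607843137
blk [0.5368 0.409 ] [113.1] 159.2 434.0 592.3019607843137
sq [0.6501 0.1528] [79.8] 254.7 5977.0 6124.568627450981
lg [ 0.636 -0.151] [86.1] 266.3 5443.0 5581.06274509804
tinL [0.47752095 0.19303533 0.066     ]
tinS [ 0.47933432 -0.01411157  0.05      ]
greenA [0.4626207  0.07370454 0.05      ]
greenB [ 0.37609215 -0.0302841   0.05      ]
```

View pics/c2.png

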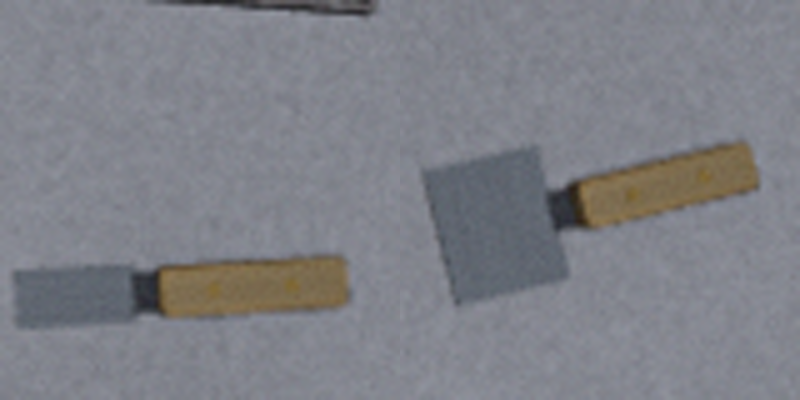

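The crop shows the narrow handle's axis running (160,291)→(347,282) and the wide one's (585,205)→(752,168), so the yaws are about 93° and 103°. I'll overlay the models to check.

```bash
cat > ov.py <<'E'
from h import *
im=cv2.imread("pics/top0.png")
E={"knn":(.4642,-.2224,93,.08,.022,.024),"knw":(.5269,-.4246,103,.08,.022,.024),"blk":(.5365,.4075,121,.055,.035,.028),"sq":(.649,.151,81,.168,.162,.018),"lg":(.634,-.151,87,.262,.093,.018)}
def crop(u,v,r,s):
    k=s/(2*r);o=cv2.resize(im[v-r:v+r,u-r:u+r],(s,s),interpolation=cv2.INTER_CUBIC)
    for n,(x,y,a,lx,ly,h) in E.items():
        for z,col in((h,(0,255,255)),(0,(0,0,255))):
            p=np.array([w2p("top",q) for q in boxpts(x,y,np.radians(a),lx,ly,z,z)[::2]])[[0,1,3,2]]
            cv2.polylines(o,[np.round(((p-[u-r,v-r]+.5)*k-.5)*16).astype(np.int32)],True,col,1,cv2.LINE_AA,4)
    return o
cv2.imwrite("pics/ov1.png",np.vstack([np.hstack([crop(119,262,25,250),crop(415,297,25,250),crop(508,267,25,250)]),np.hstack([crop(239,210,50,350),crop(380,217,64,350),np.zeros((350,50,3),np.uint8)])]))
E
python3 ov.py
```

```text
(no output)
```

View pics/ov1.png

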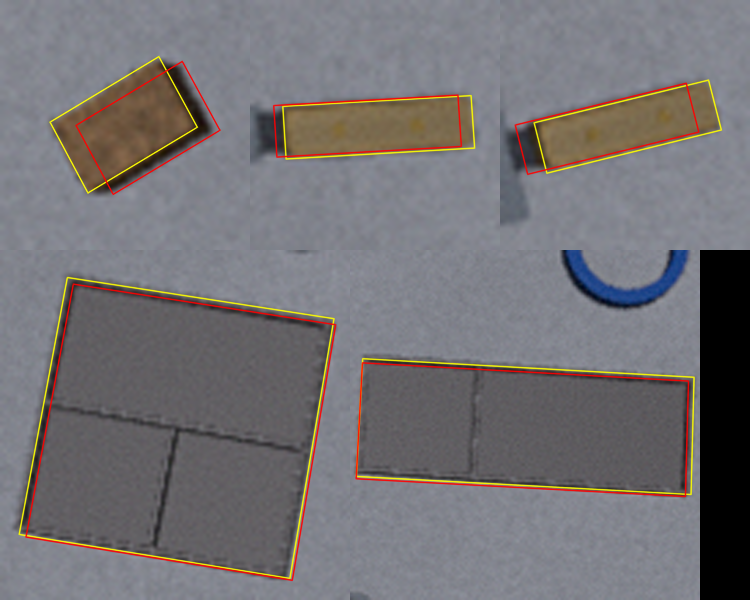

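Every outline sits on its edges: block top-left, handles top centre and right, trays below. I'll plan the moves from these poses.

```bash
cat > plan.py <<'E'
import sys,json,math
from h import *
def plan(x,y,z,yaw,maxd=.06):
    s=bot.sense();p=np.array(s["eef_pos"]);w=s["tcp_rot"][2]
    print("at",p.round(4),np.round(s["tcp_rot"],2),"f",np.round(s["wrist_force"],1),"op",round(s["opening"],4),"t",round(s["t"],2))
    g=np.array([x,y,z]);dw=(yaw-w+180)%360-180
    d=np.linalg.norm(g-p);n=max(1,math.ceil(d/maxd),math.ceil(abs(dw)/10.5))
    rows=[]
    for i in range(n):
        a=np.radians(w+dw*i/n);e=(g-p)/n
        rows.append({"travel":[round(v,4) for v in (e[0]*np.cos(a)+e[1]*np.sin(a),e[0]*np.sin(a)-e[1]*np.cos(a),-e[2])],"spin":round(-dw/n,1)})
    for i in range(0,n,5): print(json.dumps(rows[i:i+5]))
if __name__=="__main__": plan(*map(float,sys.argv[1:]))
E
python3 plan.py .4775 .193 .2 87
```

```text
at [ 0.1435 -0.6079  0.2306] [-179.93   -0.     13.28] f [-0.3 -0.3  0.4] op 0.0853 t 0.1
[{"travel": [0.0339, -0.0468, 0.002], "spin": -4.9}, {"travel": [0.0378, -0.0438, 0.002], "spin": -4.9}, {"travel": [0.0414, -0.0404, 0.002], "spin": -4.9}, {"travel": [0.0447, -0.0367, 0.002], "spin": -4.9}, {"travel": [0.0477, -0.0327, 0.002], "spin": -4.9}]
[{"travel": [0.0503, -0.0285, 0.002], "spin": -4.9}, {"travel": [0.0526, -0.0241, 0.002], "spin": -4.9}, {"travel": [0.0545, -0.0195, 0.002], "spin": -4.9}, {"travel": [0.0559, -0.0147, 0.002], "spin": -4.9}, {"travel": [0.057, -0.0099, 0.002], "spin": -4.9}]
[{"travel": [0.0576, -0.005, 0.002], "spin": -4.9}, {"travel": [0.0578, -0.0, 0.002], "spin": -4.9}, {"travel": [0.0576, 0.0049, 0.002], "spin": -4.9}, {"travel": [0.057, 0.0099, 0.002], "spin": -4.9}, {"travel": [0.0559, 0.0147, 0.002], "spin": -4.9}]
```

Call:
{"method": "move_arm", "body": {"targets": [{"travel": [0.034,-0.047,0.002],"spin": -4.9},{"travel": [0.038,-0.044,0.002],"spin": -4.9},{"travel": [0.041,-0.04,0.002],"spin": -4.9},{"travel": [0.045,-0.037,0.002],"spin": -4.9},{"travel": [0.048,-0.033,0.002],"spin": -4.9}], "claw": 0.085}}

```text
t: 0.72
eef_pos: [0.255, -0.3349, 0.2186]
tcp_rot: [-179.9, -0.1, 38.2]
wrist_force: [-0.1, 0.3, 0.5]
opening: 0.0852
```

Call:
{"method": "move_arm", "body": {"targets": [{"travel": [0.05,-0.028,0.002],"spin": -4.9},{"travel": [0.053,-0.024,0.002],"spin": -4.9},{"travel": [0.054,-0.02,0.002],"spin": -4.9},{"travel": [0.056,-0.015,0.002],"spin": -4.9},{"travel": [0.057,-0.01,0.002],"spin": -4.9}]}}

```text
t: 1.35
eef_pos: [0.3644, -0.058, 0.2092]
tcp_rot: [179.9, -0.1, 63.4]
wrist_force: [1.4, -0.8, 0.3]
opening: 0.0851
```

Call:
{"method": "move_arm", "body": {"targets": [{"travel": [0.058,-0.005,0.002],"spin": -4.9},{"travel": [0.058,0,0.002],"spin": -4.9},{"travel": [0.058,0.005,0.002],"spin": -4.9},{"travel": [0.057,0.01,0.002],"spin": -4.9},{"travel": [0.056,0.015,0.002],"spin": -4.9}]}}

```text
t: 1.98
eef_pos: [0.4719, 0.2226, 0.1995]
tcp_rot: [179.8, -0.0, 88.9]
wrist_force: [0.9, -0.3, 1.2]
opening: 0.0855
```

```bash
python3 plan.py .4775 .193 .09 87
```

```text
at [0.4719 0.2226 0.1995] [ 1.7975e+02 -2.0000e-02  8.8870e+01] f [ 0.9 -0.3  1.2] op 0.0855 t 1.98
[{"travel": [-0.0147, 0.0031, 0.0548], "spin": 0.9}, {"travel": [-0.0147, 0.0033, 0.0548], "spin": 0.9}]
```

Call:
{"method": "move_arm", "body": {"targets": [{"travel": [-0.0147,0.003,0.05],"spin": 0.9},{"travel": [-0.0147,0.003,0.05],"spin": 0.9},{"travel": [0,0,0],"spin": 0},{"travel": [0,0,0],"spin": 0}]}}

```text
t: 2.48
eef_pos: [0.4801, 0.1987, 0.0984]
tcp_rot: [179.6, -0.2, 87.5]
wrist_force: [0.5, 0.9, -0.9]
opening: 0.085
```

```bash
python3 plan.py .4775 .193 .026 87 0.03; python3 -c "
from h import *
cv2.imwrite('pics/s1.png',bot.grab_frame('scene')[100:340,140:460].repeat(2,0).repeat(2,1))"
```

```text
at [0.4801 0.1987 0.0984] [ 1.796e+02 -1.600e-01  8.746e+01] f [ 0.5  0.9 -0.9] op 0.085 t 2.48
[{"travel": [-0.0019, -0.0008, 0.0241], "spin": 0.2}, {"travel": [-0.0019, -0.0008, 0.0241], "spin": 0.2}, {"travel": [-0.0019, -0.0008, 0.0241], "spin": 0.2}]
```

View pics/s1.png

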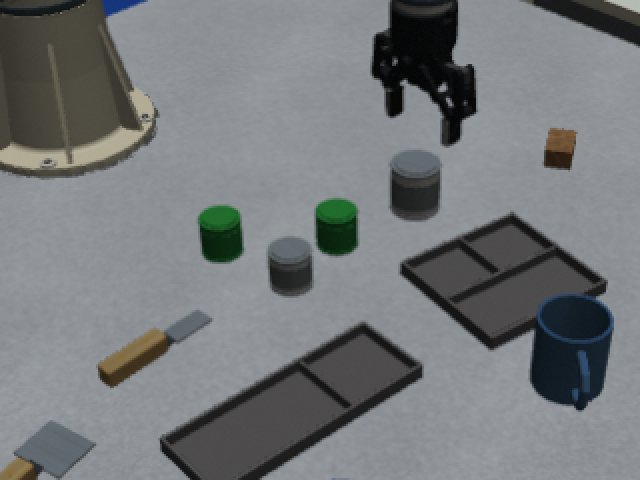

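The jaws (fingers at about (393,105) and (452,130) in the crop) straddle the large tin at (415,180). I'll shift sideways slightly, then descend.

Call:
{"method": "move_arm", "body": {"targets": [{"travel": [-0.006,-0.002,0.012],"spin": 0.3},{"travel": [0,0,0.024],"spin": 0.2},{"travel": [0,0,0.022],"spin": 0},{"travel": [0,0,0.012],"spin": 0},{"travel": [0,0,0],"spin": 0}]}}

```text
t: 3.15
eef_pos: [0.4816, 0.1936, 0.0313]
tcp_rot: [179.1, -0.4, 86.9]
wrist_force: [-0.2, -0.1, 0.9]
opening: 0.0851
```

Call:
{"method": "move_arm", "body": {"targets": [{"travel": [0,0,0],"spin": 0},{"travel": [0,0,0],"spin": 0},{"travel": [0,0,0],"spin": 0},{"travel": [0,0,0],"spin": 0}], "claw": 0.05}}

```text
t: 3.65
eef_pos: [0.4821, 0.1939, 0.0333]
tcp_rot: [179.0, -0.5, 86.9]
wrist_force: [0.5, -0.1, -3.7]
opening: 0.0607
```

```bash
python3 plan.py .4775 .193 .11 87 0.03;  python3 plan.py .4775 .193 .026 87 0.03
```

```text
at [0.4821 0.1939 0.0333] [178.97  -0.46  86.92] f [ 0.5 -0.1 -3.7] op 0.0607 t 3.65
[{"travel": [-0.0004, -0.0015, -0.0256], "spin": -0.0}, {"travel": [-0.0004, -0.0015, -0.0256], "spin": -0.0}, {"travel": [-0.0004, -0.0015, -0.0256], "spin": -0.0}]
at [0.4821 0.1939 0.0333] [178.97  -0.46  86.92] f [ 0.5 -0.1 -3.7] op 0.0607 t 3.65
[{"travel": [-0.0011, -0.0046, 0.0073], "spin": -0.1}]
```

Call:
{"method": "move_arm", "body": {"targets": [{"travel": [0,0,-0.03],"spin": 0},{"travel": [0,0,-0.03],"spin": 0},{"travel": [0,0,-0.03],"spin": 0}]}}

```text
t: 4.03
eef_pos: [0.4785, 0.1924, 0.1232]
tcp_rot: [179.3, -0.3, 86.9]
wrist_force: [1.0, 1.2, -2.6]
opening: 0.0608
```

```bash
python3 plan.py .6384 -.0666 .11 87 0.045
```

```text
at [0.4785 0.1924 0.1232] [179.27  -0.32  86.93] f [ 1.   1.2 -2.6] op 0.0608 t 4.03
[{"travel": [-0.0357, 0.0248, 0.0019], "spin": -0.0}, {"travel": [-0.0357, 0.0248, 0.0019], "spin": -0.0}, {"travel": [-0.0357, 0.0248, 0.0019], "spin": -0.0}, {"travel": [-0.0357, 0.0248, 0.0019], "spin": -0.0}, {"travel": [-0.0357, 0.0248, 0.0019], "spin": -0.0}]
[{"travel": [-0.0357, 0.0248, 0.0019], "spin": -0.0}, {"travel": [-0.0358, 0.0248, 0.0019], "spin": -0.0}]
```

Call:
{"method": "move_arm", "body": {"targets": [{"travel": [-0.025,0.018,0],"spin": 0},{"travel": [-0.036,0.025,0.002],"spin": 0},{"travel": [-0.036,0.025,0.002],"spin": 0},{"travel": [-0.036,0.025,0.002],"spin": 0},{"travel": [-0.036,0.025,0.002],"spin": 0}]}}

```text
t: 4.65
eef_pos: [0.5911, 0.0156, 0.1189]
tcp_rot: [179.0, -0.5, 87.2]
wrist_force: [-0.2, 0.3, -3.1]
opening: 0.0603
```

Call:
{"method": "move_arm", "body": {"targets": [{"travel": [-0.036,0.025,0.002],"spin": 0},{"travel": [-0.03,0.02,0.002],"spin": 0},{"travel": [-0.01,0.007,0.002],"spin": 0},{"travel": [0,0,0],"spin": 0}]}}

```text
t: 5.15
eef_pos: [0.641, -0.068, 0.1118]
tcp_rot: [179.0, -0.5, 87.0]
wrist_force: [0.4, -0.1, -3.6]
opening: 0.0608
```

```bash
python3 plan.py .6384 -.0666 .05 87 0.03
```

```text
at [ 0.641  -0.068   0.1118] [179.02  -0.46  87.03] f [ 0.4 -0.1 -3.6] op 0.0608 t 5.15
[{"travel": [0.0004, -0.0009, 0.0206], "spin": 0.0}, {"travel": [0.0004, -0.0009, 0.0206], "spin": 0.0}, {"travel": [0.0004, -0.0009, 0.0206], "spin": 0.0}]
```

Call:
{"method": "move_arm", "body": {"targets": [{"travel": [0.001,-0.003,0.025],"spin": 0},{"travel": [0,0,0.025],"spin": 0},{"travel": [0,0,0.014],"spin": 0},{"travel": [0,0,0.005],"spin": 0}]}}

```text
t: 5.65
eef_pos: [0.6376, -0.0621, 0.042]
tcp_rot: [179.0, -0.5, 87.2]
wrist_force: [0.0, -0.3, -2.8]
opening: 0.0606
```

```bash
python3 plan.py .6384 -.0666 .037 87 0.03
```

```text
at [ 0.6376 -0.0621  0.042 ] [179.04  -0.51  87.18] f [ 0.  -0.3 -2.8] op 0.0606 t 5.65
[{"travel": [-0.0044, 0.001, 0.005], "spin": 0.2}]
```

Call:
{"method": "move_arm", "body": {"targets": [{"travel": [-0.003,0.001,0.003],"spin": 0},{"travel": [0,0,0.002],"spin": 0}]}}

```text
t: 5.9
eef_pos: [0.6391, -0.0648, 0.0376]
tcp_rot: [179.0, -0.5, 87.2]
wrist_force: [0.6, -0.1, -2.8]
opening: 0.0602
```

Call:
{"method": "move_arm", "body": {"targets": [{"travel": [0,0,0.001],"spin": 0},{"travel": [0,0,0],"spin": 0}]}}

```text
t: 6.15
eef_pos: [0.6397, -0.065, 0.0374]
tcp_rot: [178.9, -0.5, 87.2]
wrist_force: [-0.0, -0.3, -3.0]
opening: 0.0608
```

Call:
{"method": "move_arm", "body": {"targets": [{"travel": [0,0,0.002],"spin": 0},{"travel": [0,0,0.002],"spin": 0}]}}

```text
t: 6.4
eef_pos: [0.6402, -0.065, 0.0366]
tcp_rot: [178.9, -0.5, 87.2]
wrist_force: [-8.8, 0.7, 24.0]
opening: 0.061
```

Contact, with the tin on the floor. Releasing.

Call:
{"method": "move_arm", "body": {"targets": [{"travel": [0,0,0],"spin": 0},{"travel": [0,0,0],"spin": 0},{"travel": [0,0,0],"spin": 0}], "claw": 0.085}}

```text
t: 6.78
eef_pos: [0.6414, -0.0651, 0.038]
tcp_rot: [178.7, -0.5, 87.2]
wrist_force: [0.4, -0.4, 0.6]
opening: 0.0848
```

Call:
{"method": "move_arm", "body": {"targets": [{"travel": [0,0,-0.02],"spin": 0},{"travel": [0,0,-0.04],"spin": 0},{"travel": [0,0,-0.04],"spin": 0}]}}

```text
t: 7.15
eef_pos: [0.6373, -0.0658, 0.1395]
tcp_rot: [179.0, -0.5, 87.2]
wrist_force: [0.4, 0.7, 0.9]
opening: 0.0851
```

```bash
python3 plan.py .5269 -.4246 .1 103 0.045
```

```text
at [ 0.6373 -0.0658  0.1395] [179.04  -0.53  87.19] f [0.4 0.7 0.9] op 0.0851 t 7.15
[{"travel": [-0.0404, -0.0103, 0.0044], "spin": -1.8}, {"travel": [-0.0401, -0.0115, 0.0044], "spin": -1.8}, {"travel": [-0.0397, -0.0128, 0.0044], "spin": -1.8}, {"travel": [-0.0393, -0.014, 0.0044], "spin": -1.8}, {"travel": [-0.0389, -0.0152, 0.0044], "spin": -1.8}]
[{"travel": [-0.0384, -0.0163, 0.0044], "spin": -1.8}, {"travel": [-0.0379, -0.0175, 0.0044], "spin": -1.8}, {"travel": [-0.0373, -0.0187, 0.0044], "spin": -1.8}, {"travel": [-0.0367, -0.0198, 0.0044], "spin": -1.8}]
```

Call:
{"method": "move_arm", "body": {"targets": [{"travel": [-0.04,-0.01,0.003],"spin": -1.8},{"travel": [-0.04,-0.012,0.004],"spin": -1.8},{"travel": [-0.04,-0.013,0.004],"spin": -1.8},{"travel": [-0.039,-0.014,0.004],"spin": -1.8},{"travel": [-0.039,-0.015,0.004],"spin": -1.8}], "claw": 0.05}}

```text
t: 7.78
eef_pos: [0.5814, -0.2687, 0.13]
tcp_rot: [178.1, -0.1, 96.8]
wrist_force: [0.8, -0.5, 0.6]
opening: 0.0503
```

Call:
{"method": "move_arm", "body": {"targets": [{"travel": [-0.038,-0.016,0.004],"spin": -1.8},{"travel": [-0.038,-0.017,0.004],"spin": -1.8},{"travel": [-0.037,-0.019,0.004],"spin": -1.8},{"travel": [-0.029,-0.02,0.004],"spin": -1.8},{"travel": [0,0,0],"spin": 0}]}}

```text
t: 8.4
eef_pos: [0.5325, -0.4297, 0.1184]
tcp_rot: [177.9, 0.5, 104.0]
wrist_force: [0.4, 0.6, 0.6]
opening: 0.0501
```

```bash
python3 plan.py .525 -.417 .04 103 0.03;python3 -c "
from h import *
f=bot.grab_frame('top')
cv2.imwrite('pics/t2.png',np.hstack([cv2.resize(f[160:310,300:450],(400,400),interpolation=2),cv2.resize(f[210:330,430:550],(400,400),interpolation=2)]))"
```

```text
at [ 0.5325 -0.4297  0.1184] [177.86   0.49 104.04] f [0.4 0.6 0.6] op 0.0501 t 8.4
[{"travel": [0.0047, -0.0014, 0.0261], "spin": 0.3}, {"travel": [0.0047, -0.0014, 0.0261], "spin": 0.3}, {"travel": [0.0047, -0.0015, 0.0261], "spin": 0.3}]
```

View pics/t2.png

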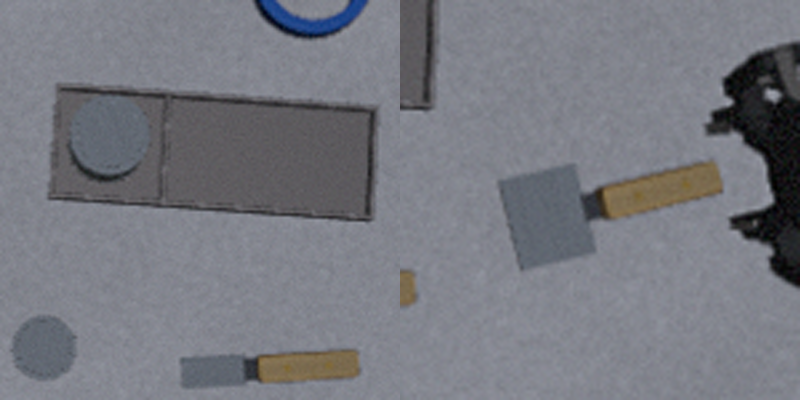

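The large tin stands in its compartment, at (110,135) in the left crop. In the right crop the fingers straddle the wide knife's handle line. I'll make the planner tilt-aware and go down.

```bash
cat > plan.py <<'E'
import sys,json,math
from h import *
from scipy.spatial.transform import Rotation as Ro
def plan(x,y,z,yaw,maxd=.06):
    s=bot.sense();p=np.array(s["eef_pos"]);w=s["tcp_rot"][2];R=Ro.from_euler("xyz",s["tcp_rot"],degrees=True)
    print("at",p.round(4),np.round(s["tcp_rot"],2),"f",np.round(s["wrist_force"],1),"op",round(s["opening"],4),"t",round(s["t"],2))
    g=np.array([x,y,z]);dw=(yaw-w+180)%360-180
    d=np.linalg.norm(g-p);n=max(1,math.ceil(d/maxd),math.ceil(abs(dw)/10.5))
    rows=[]
    for i in range(n):
        T=(R*Ro.from_euler("z",-dw*i/n,degrees=True)).inv().apply((g-p)/n)
        rows.append({"travel":[round(float(v),4) for v in T],"spin":round(-dw/n,1)})
    for i in range(0,n,5): print(json.dumps(rows[i:i+5]))
if __name__=="__main__": plan(*map(float,sys.argv[1:]))
E
python3 plan.py .525 -.417 .04 103 0.03
```

```text
at [ 0.5332 -0.4286  0.1187] [177.83   0.49 104.05] f [-0.1  0.2 -0. ] op 0.0503 t 8.45
[{"travel": [0.0047, -0.0027, 0.0261], "spin": 0.4}, {"travel": [0.0046, -0.0027, 0.0261], "spin": 0.4}, {"travel": [0.0046, -0.0028, 0.0261], "spin": 0.4}]
```

Call:
{"method": "move_arm", "body": {"targets": [{"travel": [0.005,-0.0027,0.026],"spin": 0.4},{"travel": [0.005,-0.0027,0.026],"spin": 0.4},{"travel": [0.005,-0.0028,0.02],"spin": 0.4},{"travel": [0,0,0],"spin": 0}]}}

```text
t: 8.95
eef_pos: [0.5275, -0.4124, 0.0489]
tcp_rot: [177.6, 0.6, 102.9]
wrist_force: [0.1, 0.2, 1.1]
opening: 0.0504
```

```bash
python3 plan.py .525 -.417 .005 103 0.02
```

```text
at [ 0.5275 -0.4124  0.0489] [177.64   0.55 102.87] f [0.1 0.2 1.1] op 0.0504 t 8.95
[{"travel": [-0.0012, -0.0018, 0.0146], "spin": -0.0}, {"travel": [-0.0012, -0.0018, 0.0146], "spin": -0.0}, {"travel": [-0.0012, -0.0018, 0.0146], "spin": -0.0}]
```

Call:
{"method": "move_arm", "body": {"targets": [{"travel": [-0.001,-0.002,0.015],"spin": 0},{"travel": [-0.001,-0.003,0.014],"spin": 0},{"travel": [0,-0.001,0.012],"spin": 0},{"travel": [0,0,0],"spin": 0}]}}

```text
t: 9.45
eef_pos: [0.5257, -0.4162, 0.0075]
tcp_rot: [177.5, 0.7, 102.9]
wrist_force: [-0.3, -0.3, 0.4]
opening: 0.0499
```

Call:
{"method": "move_arm", "body": {"targets": [{"travel": [0,0,0.001],"spin": 0},{"travel": [0,0,0],"spin": 0},{"travel": [0,0,0],"spin": 0},{"travel": [0,0,0],"spin": 0}], "claw": 0.01}}

```text
t: 9.95
eef_pos: [0.5263, -0.4169, 0.0075]
tcp_rot: [177.5, 0.8, 102.9]
wrist_force: [-0.3, -0.5, -0.9]
opening: 0.0206
```

Call:
{"method": "move_arm", "body": {"targets": [{"travel": [0,0,-0.03],"spin": 0},{"travel": [0,0,-0.04],"spin": 0}]}}

```text
t: 10.2
eef_pos: [0.5211, -0.415, 0.0755]
tcp_rot: [177.7, 0.5, 102.9]
wrist_force: [1.4, -0.6, -0.3]
opening: 0.0209
```

```bash
python3 plan.py .6305 -.2174 .07 87 0.04
```

```text
at [ 0.5211 -0.415   0.0755] [177.69   0.47 102.93] f [ 1.4 -0.6 -0.3] op 0.0209 t 10.2
[{"travel": [0.028, 0.0251, 0.0017], "spin": 2.7}, {"travel": [0.0292, 0.0238, 0.0017], "spin": 2.7}, {"travel": [0.0302, 0.0224, 0.0017], "spin": 2.7}, {"travel": [0.0312, 0.021, 0.0017], "spin": 2.7}, {"travel": [0.0322, 0.0195, 0.0017], "spin": 2.7}]
[{"travel": [0.033, 0.018, 0.0017], "spin": 2.7}]
```

Call:
{"method": "move_arm", "body": {"targets": [{"travel": [0.02,0.018,0.001],"spin": 2.7},{"travel": [0.029,0.024,0.001],"spin": 2.7},{"travel": [0.03,0.022,0.001],"spin": 2.7},{"travel": [0.031,0.021,0.001],"spin": 2.7},{"travel": [0.032,0.02,0.001],"spin": 2.7}]}}

```text
t: 10.82
eef_pos: [0.6117, -0.2612, 0.0791]
tcp_rot: [177.3, 0.2, 88.7]
wrist_force: [0.1, -0.2, -1.2]
opening: 0.0207
```

Call:
{"method": "move_arm", "body": {"targets": [{"travel": [0.028,0.016,0.001],"spin": 2.7},{"travel": [0.01,0.006,0],"spin": 0},{"travel": [0,0,0],"spin": 0}]}}

```text
t: 11.2
eef_pos: [0.6367, -0.2207, 0.0792]
tcp_rot: [177.2, 0.1, 86.2]
wrist_force: [0.1, 0.0, -0.9]
opening: 0.0205
```

```bash
python3 plan.py .6305 -.2174 .012 87 0.02; python3 -c "
from h import *
f=bot.grab_frame('scene')
cv2.imwrite('pics/s3.png',cv2.resize(f[180:400,80:380],(750,550),interpolation=2))"
```

```text
at [ 0.6367 -0.2207  0.0792] [1.7722e+02 7.0000e-02 8.6190e+01] f [ 0.1  0.  -0.9] op 0.0205 t 11.2
[{"travel": [0.0007, -0.0024, 0.0167], "spin": -0.2}, {"travel": [0.0007, -0.0024, 0.0167], "spin": -0.2}, {"travel": [0.0008, -0.0024, 0.0167], "spin": -0.2}, {"travel": [0.0008, -0.0024, 0.0167], "spin": -0.2}]
```

View pics/s3.png

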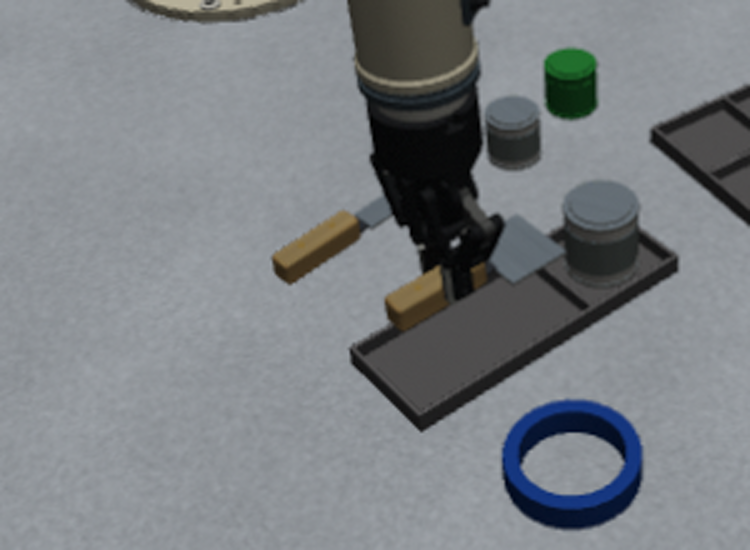

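The knife hangs level above the long compartment and lines up with it. Lowering.

Call:
{"method": "move_arm", "body": {"targets": [{"travel": [0.001,-0.0026,0.017],"spin": -0.2},{"travel": [0.001,-0.0026,0.017],"spin": -0.2},{"travel": [0.001,-0.0026,0.015],"spin": -0.2},{"travel": [0,-0.0015,0.008],"spin": 0}]}}

```text
t: 11.75
eef_pos: [0.6273, -0.2202, 0.0171]
tcp_rot: [177.3, 0.1, 86.7]
wrist_force: [-0.1, -0.1, -1.0]
opening: 0.0207
```

```bash
python3 plan.py .6305 -.2174 .012 87 0.02
```

```text
at [ 0.6273 -0.2202  0.0171] [1.7733e+02 1.0000e-01 8.6660e+01] f [-0.1 -0.1 -1. ] op 0.0207 t 11.75
[{"travel": [0.003, 0.0028, 0.0053], "spin": -0.3}]
```

Call:
{"method": "move_arm", "body": {"targets": [{"travel": [0.002,0.002,0.003],"spin": 0},{"travel": [0,0,0.002],"spin": 0},{"travel": [0,0,0.002],"spin": 0}]}}

```text
t: 12.12
eef_pos: [0.6295, -0.2183, 0.0107]
tcp_rot: [177.4, 0.1, 86.7]
wrist_force: [-11.2, 2.8, 30.1]
opening: 0.0207
```

Call:
{"method": "move_arm", "body": {"targets": [{"travel": [0,0,-0.001],"spin": 0},{"travel": [0,0,0],"spin": 0}], "claw": 0.034}}

```text
t: 12.38
eef_pos: [0.6307, -0.2185, 0.0133]
tcp_rot: [177.3, 0.1, 86.7]
wrist_force: [-0.0, 0.2, 0.1]
opening: 0.0337
```

Call:
{"method": "move_arm", "body": {"targets": [{"travel": [0,0,-0.025],"spin": 0},{"travel": [0,0,-0.045],"spin": 0},{"travel": [0,0,-0.045],"spin": 0}]}}

```text
t: 12.75
eef_pos: [0.6233, -0.2171, 0.1272]
tcp_rot: [177.6, 0.0, 86.7]
wrist_force: [0.1, -0.7, -0.1]
opening: 0.0342
```

```bash
python3 plan.py .4793 -.0141 .1 81 0.045
```

```text
at [ 0.6233 -0.2171  0.1272] [1.7762e+02 2.0000e-02 8.6700e+01] f [ 0.1 -0.7 -0.1] op 0.0342 t 12.75
[{"travel": [0.0324, -0.0261, 0.0034], "spin": 0.9}, {"travel": [0.032, -0.0266, 0.0034], "spin": 0.9}, {"travel": [0.0315, -0.0271, 0.0034], "spin": 0.9}, {"travel": [0.0311, -0.0277, 0.0034], "spin": 0.9}, {"travel": [0.0306, -0.0282, 0.0034], "spin": 0.9}]
[{"travel": [0.0301, -0.0287, 0.0034], "spin": 0.9}]
```

The narrow knife is nearer, so I'll take it next.

```bash
python3 plan.py .4638 -.2144 .07 93 0.045
```

```text
at [ 0.6233 -0.2171  0.1272] [1.7762e+02 2.0000e-02 8.6700e+01] f [ 0.1 -0.7 -0.1] op 0.0342 t 12.75
[{"travel": [-0.0016, -0.0404, 0.0126], "spin": -1.6}, {"travel": [-0.0005, -0.0404, 0.0126], "spin": -1.6}, {"travel": [0.0006, -0.0404, 0.0126], "spin": -1.6}, {"travel": [0.0017, -0.0404, 0.0126], "spin": -1.6}]
```

Call:
{"method": "move_arm", "body": {"targets": [{"travel": [-0.001,-0.04,0.008],"spin": -1.6},{"travel": [-0.001,-0.04,0.011],"spin": -1.6},{"travel": [0.001,-0.04,0.012],"spin": -1.6},{"travel": [0.001,-0.03,0.012],"spin": -1.6},{"travel": [0,0,0],"spin": 0}], "claw": 0.05}}

```text
t: 13.38
eef_pos: [0.4761, -0.2159, 0.0819]
tcp_rot: [176.9, 0.6, 93.3]
wrist_force: [0.4, -0.1, -0.8]
opening: 0.0499
```

```bash
python3 plan.py .4638 -.2144 .007 93 0.02
```

```text
at [ 0.4761 -0.2159  0.0819] [176.94   0.61  93.34] f [ 0.4 -0.1 -0.8] op 0.0499 t 13.38
[{"travel": [0.0008, -0.004, 0.0185], "spin": 0.1}, {"travel": [0.0008, -0.004, 0.0185], "spin": 0.1}, {"travel": [0.0007, -0.004, 0.0185], "spin": 0.1}, {"travel": [0.0007, -0.004, 0.0185], "spin": 0.1}]
```

Call:
{"method": "move_arm", "body": {"targets": [{"travel": [0,-0.01,0.014],"spin": 0},{"travel": [0,-0.003,0.018],"spin": 0},{"travel": [0,-0.002,0.015],"spin": 0},{"travel": [0,0,0],"spin": 0}]}}

```text
t: 13.88
eef_pos: [0.4687, -0.219, 0.0351]
tcp_rot: [176.5, 0.8, 93.3]
wrist_force: [-0.4, 0.2, -0.4]
opening: 0.0505
```

```bash
python3 plan.py .4638 -.2144 .007 93 0.02
```

```text
at [ 0.4687 -0.219   0.0351] [176.55   0.81  93.27] f [-0.4  0.2 -0.4] op 0.0505 t 13.88
[{"travel": [0.0026, -0.0031, 0.0138], "spin": 0.1}, {"travel": [0.0026, -0.0032, 0.0138], "spin": 0.1}]
```

Call:
{"method": "move_arm", "body": {"targets": [{"travel": [0.003,-0.0035,0.014],"spin": 0},{"travel": [0.003,-0.0035,0.014],"spin": 0},{"travel": [0,-0.001,0.002],"spin": 0}]}}

```text
t: 14.25
eef_pos: [0.463, -0.2137, 0.0034]
tcp_rot: [176.5, 0.9, 93.3]
wrist_force: [0.2, 0.0, 0.3]
opening: 0.0501
```

Call:
{"method": "move_arm", "body": {"targets": [{"travel": [0,0,0],"spin": 0},{"travel": [0,0,0],"spin": 0},{"travel": [0,0,0],"spin": 0},{"travel": [0,0,0],"spin": 0}], "claw": 0.01}}

```text
t: 14.75
eef_pos: [0.4633, -0.2138, 0.0041]
tcp_rot: [176.4, 0.9, 93.3]
wrist_force: [-0.2, 0.4, 0.0]
opening: 0.0208
```

Call:
{"method": "move_arm", "body": {"targets": [{"travel": [0,0,-0.03],"spin": 0},{"travel": [0,0,-0.045],"spin": 0},{"travel": [0,0,-0.04],"spin": 0}]}}

```text
t: 15.12
eef_pos: [0.4541, -0.2117, 0.119]
tcp_rot: [176.8, 0.7, 93.3]
wrist_force: [0.2, -0.3, -0.5]
opening: 0.0208
```

```bash
python3 plan.py .58 0 .11 85 0.045;python3 plan.py .6845 .1231 .11 81 0.045
```

```text
at [ 0.4541 -0.2117  0.119 ] [176.75   0.69  93.27] f [ 0.2 -0.3 -0.5] op 0.0208 t 15.12
[{"travel": [0.034, 0.0229, 0.0024], "spin": 1.4}, {"travel": [0.0346, 0.022, 0.0024], "spin": 1.4}, {"travel": [0.0351, 0.0212, 0.0024], "spin": 1.4}, {"travel": [0.0356, 0.0204, 0.0024], "spin": 1.4}, {"travel": [0.0361, 0.0195, 0.0024], "spin": 1.4}]
[{"travel": [0.0365, 0.0186, 0.0024], "spin": 1.4}]
at [ 0.4541 -0.2117  0.119 ] [176.75   0.69  93.27] f [ 0.2 -0.3 -0.5] op 0.0208 t 15.12
[{"travel": [0.0321, 0.0248, 0.0019], "spin": 1.2}, {"travel": [0.0326, 0.0242, 0.0019], "spin": 1.2}, {"travel": [0.0332, 0.0234, 0.0019], "spin": 1.2}, {"travel": [0.0336, 0.0227, 0.0019], "spin": 1.2}, {"travel": [0.0341, 0.022, 0.0019], "spin": 1.2}]
[{"travel": [0.0346, 0.0213, 0.0019], "spin": 1.2}, {"travel": [0.035, 0.0205, 0.0019], "spin": 1.2}, {"travel": [0.0355, 0.0198, 0.0019], "spin": 1.2}, {"travel": [0.0359, 0.019, 0.0019], "spin": 1.2}, {"travel": [0.0363, 0.0182, 0.0019], "spin": 1.2}]
```

Call:
{"method": "move_arm", "body": {"targets": [{"travel": [0.022,0.016,0.002],"spin": 1.2},{"travel": [0.033,0.024,0.002],"spin": 1.2},{"travel": [0.033,0.023,0.002],"spin": 1.2},{"travel": [0.034,0.023,0.002],"spin": 1.2},{"travel": [0.034,0.022,0.002],"spin": 1.2}]}}

```text
t: 15.75
eef_pos: [0.5653, -0.0535, 0.119]
tcp_rot: [176.2, 0.5, 86.8]
wrist_force: [0.3, -0.8, -1.6]
opening: 0.0208
```

Call:
{"method": "move_arm", "body": {"targets": [{"travel": [0.035,0.021,0.002],"spin": 1.2},{"travel": [0.035,0.02,0.002],"spin": 1.2},{"travel": [0.035,0.02,0.002],"spin": 1.2},{"travel": [0.036,0.019,0.002],"spin": 1.2},{"travel": [0.02,0.01,0.002],"spin": 1.2}]}}

```text
t: 16.38
eef_pos: [0.674, 0.1051, 0.1137]
tcp_rot: [176.1, 0.1, 80.7]
wrist_force: [-0.6, -0.4, -0.6]
opening: 0.0206
```

```bash
python3 plan.py .6845 .1231 .07 81 0.03
```

```text
at [0.674  0.1051 0.1137] [1.7611e+02 9.0000e-02 8.0690e+01] f [-0.6 -0.4 -0.6] op 0.0206 t 16.38
[{"travel": [0.0098, 0.0022, 0.0221], "spin": -0.2}, {"travel": [0.0097, 0.0022, 0.0221], "spin": -0.2}]
```

Call:
{"method": "move_arm", "body": {"targets": [{"travel": [0.0098,0.002,0.02],"spin": 0},{"travel": [0.0097,0.002,0.022],"spin": 0},{"travel": [0,0,0.02],"spin": 0}]}}

```text
t: 16.75
eef_pos: [0.6858, 0.1242, 0.0485]
tcp_rot: [176.1, 0.1, 80.8]
wrist_force: [-0.1, 0.4, -1.4]
opening: 0.0211
```

```bash
python3 plan.py .6845 .1231 .012 81 0.02; python3 -c "
from h import *
f=bot.grab_frame('scene')
cv2.imwrite('pics/s4.png',cv2.resize(f[160:340,260:500],(640,480),interpolation=2))"
```

```text
at [0.6858 0.1242 0.0485] [1.7606e+02 9.0000e-02 8.0810e+01] f [-0.1  0.4 -1.4] op 0.0211 t 16.75
[{"travel": [-0.0006, -0.0018, 0.0182], "spin": -0.1}, {"travel": [-0.0006, -0.0018, 0.0182], "spin": -0.1}]
```

View pics/s4.png

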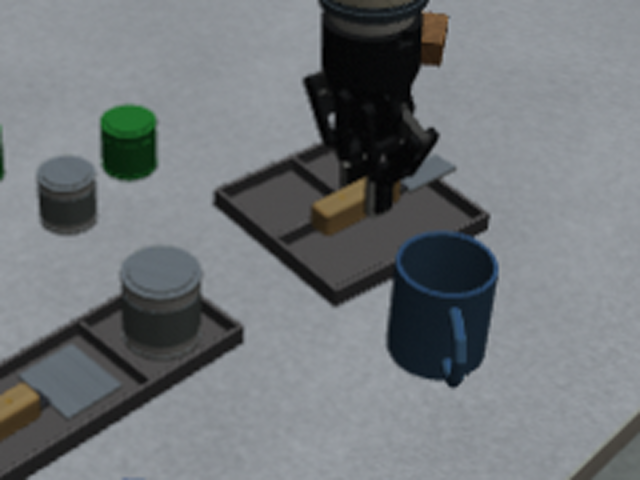

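The narrow knife hangs over the long compartment clear of the mug, and the wide knife and large tin are in place. Lowering.

Call:
{"method": "move_arm", "body": {"targets": [{"travel": [-0.001,-0.002,0.018],"spin": 0},{"travel": [0,-0.001,0.014],"spin": 0},{"travel": [0,0,0.003],"spin": 0}]}}

```text
t: 17.18
eef_pos: [0.6814, 0.1208, 0.0074]
tcp_rot: [176.5, 0.2, 80.7]
wrist_force: [-10.3, 2.6, 29.3]
opening: 0.0205
```

Call:
{"method": "move_arm", "body": {"targets": [{"travel": [0,0,0.002],"spin": 0},{"travel": [0,0,0.002],"spin": 0}]}}

```text
t: 17.42
eef_pos: [0.6818, 0.1207, 0.0075]
tcp_rot: [176.5, 0.2, 80.7]
wrist_force: [-7.1, 0.2, 16.0]
opening: 0.021
```

Call:
{"method": "move_arm", "body": {"targets": [{"travel": [0,0,-0.001],"spin": 0},{"travel": [0,0,0],"spin": 0}], "claw": 0.034}}

```text
t: 17.68
eef_pos: [0.6828, 0.1206, 0.01]
tcp_rot: [176.3, 0.2, 80.7]
wrist_force: [-0.1, 0.0, -0.3]
opening: 0.0341
```

Call:
{"method": "move_arm", "body": {"targets": [{"travel": [0,0,-0.025],"spin": 0},{"travel": [0,0,-0.045],"spin": 0},{"travel": [0,0,-0.04],"spin": 0}]}}

```text
t: 18.05
eef_pos: [0.6739, 0.1213, 0.1185]
tcp_rot: [176.7, 0.3, 80.6]
wrist_force: [1.0, -0.2, 0.6]
opening: 0.0339
```

```bash
python3 plan.py .4793 -.0141 .11 81 0.05
```

```text
at [0.6739 0.1213 0.1185] [176.65   0.3   80.64] f [ 1.  -0.2  0.6] op 0.0339 t 18.05
[{"travel": [-0.0331, -0.034, -0.0001], "spin": -0.1}, {"travel": [-0.033, -0.0341, -0.0001], "spin": -0.1}, {"travel": [-0.033, -0.0341, -0.0001], "spin": -0.1}, {"travel": [-0.0329, -0.0342, -0.0001], "spin": -0.1}, {"travel": [-0.0329, -0.0342, -0.0001], "spin": -0.1}]
```

Call:
{"method": "move_arm", "body": {"targets": [{"travel": [-0.03,-0.03,0],"spin": 0},{"travel": [-0.033,-0.034,0],"spin": 0},{"travel": [-0.033,-0.034,0],"spin": 0},{"travel": [-0.033,-0.034,0],"spin": 0},{"travel": [-0.022,-0.023,0],"spin": 0}], "claw": 0.08}}

```text
t: 18.68
eef_pos: [0.4973, -0.0043, 0.1134]
tcp_rot: [175.9, 0.1, 80.7]
wrist_force: [0.6, 0.1, -0.4]
opening: 0.0798
```

Call:
{"method": "move_arm", "body": {"targets": [{"travel": [0,0,0],"spin": 0}]}}

```text
t: 18.8
eef_pos: [0.4954, -0.0053, 0.1133]
tcp_rot: [176.0, 0.1, 80.7]
wrist_force: [0.3, 1.1, 0.4]
opening: 0.0799
```

```bash
python3 plan.py .4793 -.0141 .07 81 0.03; python3 plan.py .4793 -.0141 .02 81 0.03
```

```text
at [ 0.4954 -0.0053  0.1133] [1.7601e+02 1.1000e-01 8.0660e+01] f [0.3 1.1 0.4] op 0.0799 t 18.8
[{"travel": [-0.0056, -0.0087, 0.0211], "spin": -0.2}, {"travel": [-0.0056, -0.0087, 0.0211], "spin": -0.2}]
at [ 0.4954 -0.0053  0.1133] [1.7601e+02 1.1000e-01 8.0660e+01] f [0.3 1.1 0.4] op 0.0799 t 18.8
[{"travel": [-0.0028, -0.0052, 0.023], "spin": -0.1}, {"travel": [-0.0028, -0.0052, 0.023], "spin": -0.1}, {"travel": [-0.0028, -0.0052, 0.023], "spin": -0.1}, {"travel": [-0.0027, -0.0052, 0.023], "spin": -0.1}]
```

Call:
{"method": "move_arm", "body": {"targets": [{"travel": [-0.008,-0.014,0.018],"spin": 0},{"travel": [-0.004,-0.005,0.02],"spin": 0},{"travel": [0,0,0],"spin": 0}]}}

```text
t: 19.18
eef_pos: [0.4809, -0.0144, 0.0746]
tcp_rot: [175.7, 0.1, 80.6]
wrist_force: [-0.2, 0.1, -1.0]
opening: 0.0797
```

```bash
python3 plan.py .4793 -.0141 .02 81 0.03; python3 -c "
from h import *
f=bot.grab_frame('scene')
cv2.imwrite('pics/s5.png',cv2.resize(f[140:320,200:440],(640,480),interpolation=2))"
```

```text
at [ 0.4809 -0.0144  0.0746] [1.7569e+02 5.0000e-02 8.0630e+01] f [-0.2  0.1 -1. ] op 0.0797 t 19.18
[{"travel": [0.0001, -0.0028, 0.0272], "spin": -0.2}, {"travel": [0.0001, -0.0028, 0.0272], "spin": -0.2}]
```

View pics/s5.png

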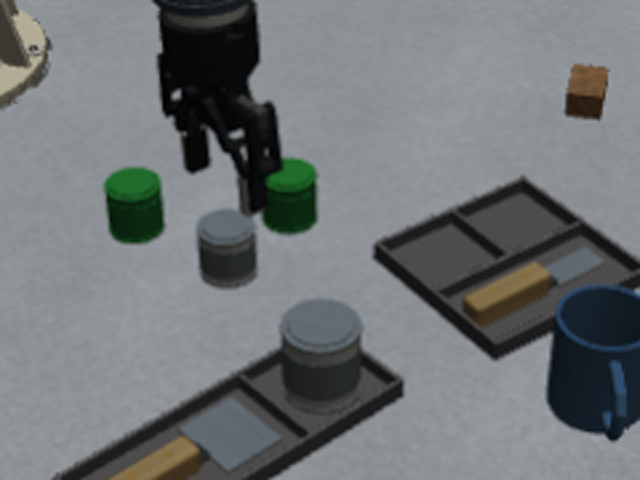

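The jaws straddle the small grey tin clear of both green ones, and the narrow knife lies in its compartment. Descending.

Call:
{"method": "move_arm", "body": {"targets": [{"travel": [0,-0.003,0.026],"spin": 0},{"travel": [0,-0.003,0.026],"spin": 0},{"travel": [0,0,0.002],"spin": 0}]}}

```text
t: 19.6
eef_pos: [0.4853, -0.0132, 0.0229]
tcp_rot: [175.2, -0.0, 80.7]
wrist_force: [-0.8, -0.0, -0.1]
opening: 0.0806
```

Call:
{"method": "move_arm", "body": {"targets": [{"travel": [0,0,0],"spin": 0},{"travel": [0,0,0],"spin": 0},{"travel": [0,0,0],"spin": 0}], "claw": 0.04}}

```text
t: 19.98
eef_pos: [0.4875, -0.0129, 0.026]
tcp_rot: [175.0, -0.0, 80.7]
wrist_force: [-0.5, 0.6, -1.8]
opening: 0.0484
```

Call:
{"method": "move_arm", "body": {"targets": [{"travel": [0,0,-0.03],"spin": 0},{"travel": [0,0,-0.04],"spin": 0}]}}

```text
t: 20.23
eef_pos: [0.4803, -0.0119, 0.0962]
tcp_rot: [175.2, -0.0, 80.7]
wrist_force: [0.8, 0.2, -0.2]
opening: 0.0484
```

```bash
python3 plan.py .6036 .1167 .085 81 0.04
```

```text
at [ 0.4803 -0.0119  0.0962] [ 1.7523e+02 -2.0000e-02  8.0700e+01] f [ 0.8  0.2 -0.2] op 0.0484 t 20.23
[{"travel": [0.0294, 0.0199, 0.0039], "spin": -0.1}, {"travel": [0.0294, 0.02, 0.0039], "spin": -0.1}, {"travel": [0.0293, 0.02, 0.0039], "spin": -0.1}, {"travel": [0.0293, 0.02, 0.0039], "spin": -0.1}, {"travel": [0.0293, 0.02, 0.0039], "spin": -0.1}]
```

Call:
{"method": "move_arm", "body": {"targets": [{"travel": [0.025,0.016,0.001],"spin": 0},{"travel": [0.03,0.02,0.002],"spin": 0},{"travel": [0.03,0.02,0.002],"spin": 0},{"travel": [0.03,0.02,0.002],"spin": 0},{"travel": [0.024,0.016,0.002],"spin": 0}]}}

```text
t: 20.85
eef_pos: [0.5996, 0.1128, 0.1034]
tcp_rot: [174.6, -0.2, 80.5]
wrist_force: [-0.1, -1.1, -0.8]
opening: 0.0482
```

```bash
python3 plan.py .6036 .1167 .035 81 0.03
```

```text
at [0.5996 0.1128 0.1034] [ 1.746e+02 -1.700e-01  8.053e+01] f [-0.1 -1.1 -0.8] op 0.0482 t 20.85
[{"travel": [0.0014, -0.0011, 0.0228], "spin": -0.2}, {"travel": [0.0014, -0.0011, 0.0228], "spin": -0.2}, {"travel": [0.0014, -0.001, 0.0228], "spin": -0.2}]
```

Call:
{"method": "move_arm", "body": {"targets": [{"travel": [0.001,-0.001,0.023],"spin": 0},{"travel": [0.001,-0.001,0.023],"spin": 0},{"travel": [0,-0.001,0.016],"spin": 0}]}}

```text
t: 21.22
eef_pos: [0.6072, 0.1173, 0.0434]
tcp_rot: [174.2, -0.3, 80.7]
wrist_force: [-0.6, -0.1, -1.3]
opening: 0.0487
```

```bash
python3 plan.py .6036 .1167 .03 81 0.03
```

```text
at [0.6072 0.1173 0.0434] [174.19  -0.34  80.65] f [-0.6 -0.1 -1.3] op 0.0487 t 21.23
[{"travel": [-0.0013, -0.0048, 0.013], "spin": -0.3}]
```

Call:
{"method": "move_arm", "body": {"targets": [{"travel": [-0.001,-0.005,0.009],"spin": 0},{"travel": [0,0,0.003],"spin": 0},{"travel": [0,0,0.002],"spin": 0}]}}

```text
t: 21.6
eef_pos: [0.6028, 0.1167, 0.0293]
tcp_rot: [174.2, -0.3, 80.6]
wrist_force: [-7.9, 0.7, 26.0]
opening: 0.0488
```

Call:
{"method": "move_arm", "body": {"targets": [{"travel": [0,0,0.002],"spin": 0}]}}

```text
t: 21.72
eef_pos: [0.6029, 0.1168, 0.0293]
tcp_rot: [174.3, -0.3, 80.6]
wrist_force: [-10.0, -0.9, 24.7]
opening: 0.0487
```

Call:
{"method": "move_arm", "body": {"targets": [{"travel": [0,0,-0.001],"spin": 0},{"travel": [0,0,-0.002],"spin": 0},{"travel": [0,0,-0.001],"spin": 0}], "claw": 0.072}}

```text
t: 22.1
eef_pos: [0.6041, 0.1169, 0.0357]
tcp_rot: [174.1, -0.4, 80.6]
wrist_force: [0.0, -0.8, -0.0]
opening: 0.0716
```

Call:
{"method": "move_arm", "body": {"targets": [{"travel": [0,0,-0.03],"spin": 0},{"travel": [0,0,-0.045],"spin": 0},{"travel": [0,0,-0.045],"spin": 0}]}}

```text
t: 22.48
eef_pos: [0.5894, 0.1175, 0.1544]
tcp_rot: [174.4, -0.3, 80.6]
wrist_force: [-0.3, 0.7, 0.7]
opening: 0.0722
```

```bash
python3 plan.py .5365 .4075 .1 121 0.055; python3 plan.py .5365 .4075 .1 31 0.055
```

```text
at [0.5894 0.1175 0.1544] [174.42  -0.27  80.56] f [-0.3  0.7  0.7] op 0.0722 t 22.48
[{"travel": [0.0462, -0.0174, 0.0076], "spin": -6.7}, {"travel": [0.0479, -0.0119, 0.0076], "spin": -6.7}, {"travel": [0.049, -0.0062, 0.0076], "spin": -6.7}, {"travel": [0.0494, -0.0004, 0.0076], "spin": -6.7}, {"travel": [0.0491, 0.0054, 0.0076], "spin": -6.7}]
[{"travel": [0.0481, 0.0111, 0.0076], "spin": -6.7}]
at [0.5894 0.1175 0.1544] [174.42  -0.27  80.56] f [-0.3  0.7  0.7] op 0.0722 t 22.48
[{"travel": [0.0462, -0.0174, 0.0076], "spin": 8.3}, {"travel": [0.0432, -0.0239, 0.0076], "spin": 8.3}, {"travel": [0.0393, -0.0299, 0.0076], "spin": 8.3}, {"travel": [0.0346, -0.0352, 0.0076], "spin": 8.3}, {"travel": [0.0292, -0.0398, 0.0076], "spin": 8.3}]
[{"travel": [0.0232, -0.0436, 0.0076], "spin": 8.3}]
```

Call:
{"method": "move_arm", "body": {"targets": [{"travel": [0.037,-0.014,0.006],"spin": -6.7},{"travel": [0.048,-0.012,0.008],"spin": -6.7},{"travel": [0.049,-0.006,0.008],"spin": -6.7},{"travel": [0.049,0,0.008],"spin": -6.7},{"travel": [0.049,0.005,0.008],"spin": -6.7}], "claw": 0.06}}

```text
t: 23.1
eef_pos: [0.5508, 0.3534, 0.1154]
tcp_rot: [174.5, 3.0, 114.6]
wrist_force: [0.6, 0.4, 0.9]
opening: 0.0602
```

Call:
{"method": "move_arm", "body": {"targets": [{"travel": [0.036,0.008,0.008],"spin": -6.7},{"travel": [0,0,0],"spin": 0}]}}

```text
t: 23.35
eef_pos: [0.5425, 0.3937, 0.1052]
tcp_rot: [174.9, 3.7, 121.7]
wrist_force: [-0.2, -1.0, 1.0]
opening: 0.0601
```

```bash
python3 plan.py .5365 .4075 .05 121 0.03; python3 -c "
from h import *
f=bot.grab_frame('top')
cv2.imwrite('pics/t6.png',cv2.resize(f[150:330,70:310],(640,480),interpolation=2))"
```

```text
at [0.5425 0.3937 0.1052] [174.94   3.66 121.74] f [-0.2 -1.   1. ] op 0.0601 t 23.35
[{"travel": [0.0092, -0.0013, 0.0271], "spin": 0.4}, {"travel": [0.0092, -0.0014, 0.0271], "spin": 0.4}]
```

View pics/t6.png

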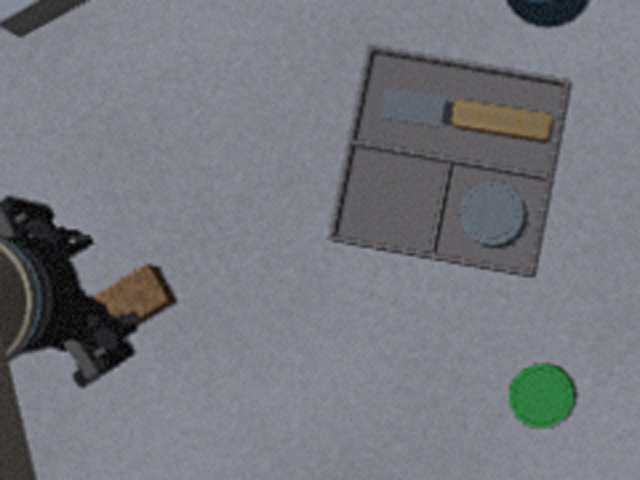

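The narrow knife and small tin sit in their compartments, and the jaws straddle the block. Descending.

Call:
{"method": "move_arm", "body": {"targets": [{"travel": [0.009,-0.001,0.025],"spin": 0.4},{"travel": [0.009,-0.001,0.025],"spin": 0.4},{"travel": [0,0,0.01],"spin": 0}]}}

```text
t: 23.78
eef_pos: [0.5403, 0.4039, 0.0454]
tcp_rot: [174.7, 3.6, 120.4]
wrist_force: [0.0, 0.0, -0.7]
opening: 0.0601
```

```bash
python3 plan.py .5365 .4075 .007 121 0.02
```

```text
at [0.5403 0.4039 0.0454] [174.72   3.61 120.42] f [ 0.   0.  -0.7] op 0.0601 t 23.77
[{"travel": [0.0037, -0.0025, 0.0188], "spin": -0.3}, {"travel": [0.0037, -0.0025, 0.0188], "spin": -0.3}]
```

Call:
{"method": "move_arm", "body": {"targets": [{"travel": [0.004,-0.003,0.018],"spin": 0},{"travel": [0.004,-0.003,0.017],"spin": 0},{"travel": [0,0,0.002],"spin": 0}]}}

```text
t: 24.15
eef_pos: [0.536, 0.4058, 0.0058]
tcp_rot: [174.7, 3.6, 120.3]
wrist_force: [-0.5, -0.9, -0.1]
opening: 0.0599
```

Call:
{"method": "move_arm", "body": {"targets": [{"travel": [0,0,0.002],"spin": 0},{"travel": [0,0,0],"spin": 0},{"travel": [0,0,0],"spin": 0}], "claw": 0.02}}

```text
t: 24.52
eef_pos: [0.5372, 0.4064, 0.0051]
tcp_rot: [174.6, 3.6, 120.3]
wrist_force: [-0.0, -0.6, 1.2]
opening: 0.0349
```

Call:
{"method": "move_arm", "body": {"targets": [{"travel": [0,0,-0.03],"spin": 0},{"travel": [0,0,-0.045],"spin": 0}]}}

```text
t: 24.78
eef_pos: [0.527, 0.4053, 0.078]
tcp_rot: [174.9, 3.7, 120.3]
wrist_force: [0.7, 0.1, 0.0]
opening: 0.0346
```

```bash
python3 plan.py .6164 .1977 .08 81 0.05
```

```text
at [0.527  0.4053 0.078 ] [174.95   3.67 120.26] f [0.7 0.1 0. ] op 0.0346 t 24.77
[{"travel": [-0.0448, -0.0057, 0.002], "spin": 7.9}, {"travel": [-0.0452, 0.0005, 0.002], "spin": 7.9}, {"travel": [-0.0447, 0.0067, 0.002], "spin": 7.9}, {"travel": [-0.0433, 0.0127, 0.002], "spin": 7.9}, {"travel": [-0.0412, 0.0185, 0.002], "spin": 7.9}]
```

Call:
{"method": "move_arm", "body": {"targets": [{"travel": [-0.036,-0.004,0.001],"spin": 7.9},{"travel": [-0.045,0.001,0.002],"spin": 7.9},{"travel": [-0.045,0.007,0.002],"spin": 7.9},{"travel": [-0.043,0.013,0.002],"spin": 7.9},{"travel": [-0.034,0.016,0.002],"spin": 7.9}]}}

```text
t: 25.4
eef_pos: [0.6149, 0.2134, 0.0869]
tcp_rot: [173.3, -1.0, 80.1]
wrist_force: [-0.7, 0.1, 0.0]
opening: 0.0345
```

```bash
python3 plan.py .6164 .1977 .035 81 0.03
```

```text
at [0.6149 0.2134 0.0869] [173.28  -0.99  80.08] f [-0.7  0.1  0. ] op 0.0345 t 25.4
[{"travel": [-0.008, -0.001, 0.0259], "spin": -0.5}, {"travel": [-0.008, -0.001, 0.0259], "spin": -0.5}]
```

Call:
{"method": "move_arm", "body": {"targets": [{"travel": [-0.009,-0.001,0.022],"spin": -0.5},{"travel": [-0.007,-0.001,0.022],"spin": -0.5},{"travel": [0,-0.001,0.005],"spin": 0}]}}

```text
t: 25.78
eef_pos: [0.6177, 0.1945, 0.0387]
tcp_rot: [173.1, -1.0, 80.7]
wrist_force: [-0.2, -0.1, -1.2]
opening: 0.0343
```

```bash
python3 plan.py .6164 .1977 .011 81 0.02
```

```text
at [0.6177 0.1945 0.0387] [173.06  -0.98  80.72] f [-0.2 -0.1 -1.2] op 0.0343 t 25.77
[{"travel": [0.0012, -0.0026, 0.0136], "spin": -0.1}, {"travel": [0.0012, -0.0026, 0.0136], "spin": -0.1}]
```

Call:
{"method": "move_arm", "body": {"targets": [{"travel": [0.002,-0.003,0.014],"spin": 0},{"travel": [0.001,-0.002,0.01],"spin": 0},{"travel": [0,0,0.002],"spin": 0}]}}

```text
t: 26.15
eef_pos: [0.6168, 0.2, 0.0118]
tcp_rot: [173.0, -1.0, 80.8]
wrist_force: [0.3, -0.3, 0.9]
opening: 0.0345
```

Call:
{"method": "move_arm", "body": {"targets": [{"travel": [0,0,0.002],"spin": 0},{"travel": [0,0,0.002],"spin": 0}]}}

```text
t: 26.4
eef_pos: [0.618, 0.2007, 0.0094]
tcp_rot: [172.9, -1.1, 80.8]
wrist_force: [-3.9, -0.8, 16.2]
opening: 0.0347
```

Call:
{"method": "move_arm", "body": {"targets": [{"travel": [0,0,0],"spin": 0},{"travel": [0,0,0],"spin": 0}], "claw": 0.041}}

```text
t: 26.65
eef_pos: [0.6188, 0.2012, 0.0103]
tcp_rot: [172.8, -1.1, 80.8]
wrist_force: [1.5, -0.7, -0.4]
opening: 0.041
```

Call:
{"method": "move_arm", "body": {"targets": [{"travel": [0,0,-0.008],"spin": 0},{"travel": [0,0,-0.008],"spin": 0}]}}

```text
t: 26.9
eef_pos: [0.6164, 0.2011, 0.0266]
tcp_rot: [172.9, -1.1, 80.8]
wrist_force: [-0.3, -0.3, 1.1]
opening: 0.0413
```

Call:
{"method": "move_arm", "body": {"targets": [{"travel": [0,0,-0.01],"spin": 0},{"travel": [0,0,-0.04],"spin": 0},{"travel": [0,0,-0.05],"spin": 0},{"travel": [0,0,-0.05],"spin": 0}]}}

```text
t: 27.4
eef_pos: [0.595, 0.2005, 0.1783]
tcp_rot: [173.1, -0.9, 80.8]
wrist_force: [0.2, -0.4, 0.9]
opening: 0.0411
```

Call:
{"method": "move_arm", "body": {"targets": [{"travel": [0,-0.05,-0.03],"spin": 0},{"travel": [0,-0.05,-0.03],"spin": 0},{"travel": [0,-0.05,-0.02],"spin": 0},{"travel": [0,-0.05,0],"spin": 0},{"travel": [0,0,0],"spin": 0}]}}

```text
t: 28.02
eef_pos: [0.3855, 0.2342, 0.2431]
tcp_rot: [172.5, -1.5, 80.7]
wrist_force: [-0.3, 0.3, 0.8]
opening: 0.0412
```

Run:
```python
from h import *
f=bot.grab_frame('top');im=f
cv2.imwrite('pics/topF.png',f);g=bot.grab_frame('scene');cv2.imwrite('pics/sceneF.png',g)
def crop(u,v,r,s): return cv2.resize(f[v-r:v+r,u-r:u+r],(s,s),interpolation=cv2.INTER_CUBIC)
cv2.imwrite('pics/end.png',np.vstack([np.hstack([crop(239,210,50,400),crop(380,217,66,400)]),np.hstack([cv2.resize(g[190:290,325:460],(270,200)),cv2.resize(g[250:360,210:360],(270,200)),np.zeros((200,260,3),np.uint8)])]))
```

```text
(no output)
```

View pics/end.png

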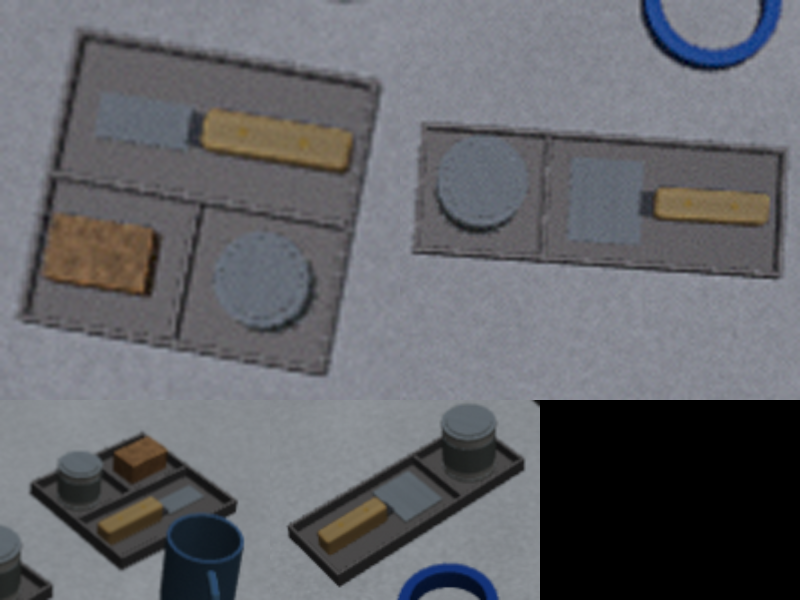

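All five are in their compartments, and the mug and tape look untouched. A numerical check before handing in.

Run:
```python
from h import *
def loc(n,U,V,k,o,z,T):
    u,v=o[0]+(U+.5)/k-.5,o[1]+(V+.5)/k-.5
    w=p2w("top",u,v,z);a=np.radians(T[2]);d=w[:2]-T[:2];print(n,[round(1000*q,1) for q in(d@[np.cos(a),np.sin(a)],d@[-np.sin(a),np.cos(a)])])
sq=(.649,.151,81);lg=(.634,-.151,87);o1=(189,160);o2=(314,151);k=400/132
loc("tinS",262,280,4,o1,.054,sq);loc("blk",99,253,4,o1,.032,sq);loc("knn",277,140,4,o1,.028,sq)
loc("tinL",82,182,k,o2,.070,lg);loc("knw",312,206,k,o2,.028,lg)
a=cv2.imread("pics/top0.png");b=cv2.imread("pics/topF.png");D=cv2.absdiff(a,b).max(2)
print("mug/tape diff",D[105:165,248:302].mean(),D[122:180,388:445].mean(),"bg",D[300:360,500:560].mean())
```

```text
tinS [np.float64(-44.2), np.float64(40.3)]
blk [np.float64(46.5), np.float64(37.8)]
knn [np.float64(-35.7), np.float64(-37.2)]
tinL [np.float64(87.4), np.float64(-1.0)]
knw [np.float64(-76.5), np.float64(0.6)]
mug/tape diff 5.617283950617284 5.194797338173019 bg 4.72
```

Every part is well inside its tolerance. Handing in.

```bash
python3 -c "
from workcell import bot
print(bot.job_done())"
```

```text
the job is handed in; nothing more can be done
None
```

Both kits are made up and handed in, after about 28 s of robot time. I placed the large tin and wide knife in the long tray, then the narrow knife, small tin and cork block in the square tray. Each was lowered until it touched the floor, then released.

My last check used the final top image. Positions are in each tray's own frame; targets are compartment centres, or centre line and lengthwise position for the knives:

| Part | Measured (mm) | Target (mm) | Allowed error (mm) |
|---|---|---|---|
| Large tin | (87.4, −1.0) | (84.5, 0) | 15 |
| Wide knife handle | (−76.5, 0.6) | (−44.5, 0) | 50 lengthwise, 18 across |
| Narrow knife handle | (−35.7, −37.2) | (0, −39.5) | 50 lengthwise, 28 across |
| Small tin | (−44.2, 40.3) | (−41, 39.5) | 18 |
| Cork block | (46.5, 37.8) | (41, 39.5) | 24 |

- **Level and mug/tape:** everything looks flat and level in both views. The mug and tape areas differ from the first picture only by about camera noise. I judged height and level by eye, not by measurement.
- **Tool tilt:** the tool slowly drifted to about 7° off vertical by the end, which the moves could not correct. The small tin and the block were therefore carried tilted by up to about that much, far below the tipping limit.
- **Forces:** the highest wrist force in the readings was about 32 N, when setting the wide knife down.

No check failed or disagreed. The hand-in itself gave no verdict.

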